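Turn up a bag sealer's heat thumbwheel by exact clicks

ROBOT

A 6-joint arm with a two-finger parallel gripper is mounted at the origin on the work surface. World frame = base frame: x ahead of the robot, y to its left, z up, the work surface at z = 0. Lengths are in m, angles in rad, forces in N, time in s.
With the tool pointing down it reaches from about 0.425 to 0.95 m from the base axis. Payload 3.5 kg.
Tool frame: the origin (TCP) lies at the very end of the fingers, on their centre line; the grasp point (between the pads) lies 19 mm behind it; z points along the fingers, y is the direction in which the jaws open and shut (so a half turn about z gives the same grasp; the last joint's range is limited). The gripper opens to 85 mm and grips with 20 to 120 N. Pads are 22 mm wide; open, the fingers measure 114 mm over their backs; the gripper's body (76 mm by 85 mm) begins 54 mm behind the grasp point. The pads swing forward as they close: fully open they stand 13 mm farther back than shut.
Start: joints at [-1.363, 0.286, 1.577, -0, 1.279, -0.15], TCP at [0.236, -0.632, 0.231] pointing down, gripper open.
Joint ranges: [-2.77, 2.77], [-0.9, 2.22], [0.21, 2.48], [-1.53, 4.67], [0.24, 2.81], [-2.84, 2.84]. Speed limits (rad/s): [2.79, 2.79, 3.14, 3.14, 3.14, 3.14].

INTERFACE

Orientations are given as a unit quaternion [x, y, z, w].
In Python, from plant import ctrl, eyes, ticket gives the robot as it stands.
- The arm moves only by the tool send_rows, never from a script. Its arguments are lists of equal length, an entry for each row: "translation": the shift along the tool's x, y, z in units of 30 mm (1.0 is 30 mm), a list of three; "rotation": the turn, a rotation vector about the tool's x, y, z in units of 5 degrees (1.0 is 5 degrees), a list of three; "grip": the finger opening in mm, from 0 to 85.4. A call has 1 to 5 rows; each row shifts and turns the commanded pose from where the row before left it, along the tool's axes as they then stand; what a row does not reach is not made up. A row lasts 1/8 s, in which the tool goes at most 62.5 mm and 10.7 degrees, less where a joint would pass 70% of its speed; a pose out of reach is approached as far as the arm can. A call is refused whole if a number of a shift passes 1 or a number of a turn 1, either way. A call with a gripper value outside its range is refused whole. The fingers move at their own pace and stop on an object; "squeeze" is the grip in N (left out, the last holds). Time passes only in rows, so rows that do not move let the fingers close. It gives the time, the measured TCP pose, the force and the opening at its end, in the units of the state.
- ctrl.get_state(): the state, without advancing time (a new reading comes with each control period).
- eyes.read_camera(name): name is "scene" or "top" or "wrist"; returns a dict with "image" (384x512x3 uint8, blue, green, red), "mtx" (3x3 intrinsics, pixels), "xyz" and "orientation" of the camera in the world; the wrist camera has in their place "hand_eye" (4x4, takes a point from camera to tool coordinates, whose origin is the TCP and whose axes are the flange's). Camera axes: x right, y down, z forward; pixel columns grow to the right and rows downward; lengths in m; the calibration is good to about 2 mm. A picture is of the moment at which its call begins: read the wrist's pose just before it. There is no depth.
- ticket.sign_off(): hands the job in, once; it reports no verdict.
The state is a dict: "time": time; "qpos": joint angles; "dq": joint speeds; "joint_efforts": joint torques, N m; "eef_pos": TCP position; "tcp_rot": TCP orientation; "contact_force": force on the tool from outside, world axes, zero at the start; "wrist_torque": the same for the moment, N m; "opening": opening from 0.0 (shut) to 1.0 (fully open).
Only numpy, scipy, OpenCV 4.12 (cv2) and the standard library are available. Lean on these libraries where they do the work, as an engineer would, in place of code of your own. Each camera call takes 0.05 s, during which the arm holds its last target. There are 200 camera calls.

TASK

The next buns go into thicker bags, so the bag sealer needs more heat: with a fingertip, lightly flick the edge of the heat thumbwheel (the one beside the pressing arm) clockwise, one click at a time, until its white bar points at the fifth dot of its scale, counted from the smallest dot, and rests in that click. Only push the wheel, do not pinch it, and leave the other thumbwheel, the pressing arm and everything lying around as they are.

Things in the scene. Friction and masses are not known exactly. Their poses are not given: they have to be found in the camera images.
- sealer: white table-top bag sealer, fixed. Origin on the table under the console's centre; x to the machine's back, y along it to the pressing arm (left, seen from the robot), z up. Console x +-75, y +-115 mm, 62 mm high; beyond it, y 115 to 403 mm, the sealing base, x +-40 mm, 46 mm high. Two equal thumbwheels lie on the console top, axes at x -53 mm, y +56 (heat, beside the arm) and y -56 mm (cooling)
- console_front (a point): point on the upper front edge of the console straight in front of the heat wheel's axis (22 mm from it), 62 mm above the table. The console's front face drops upright from here; the wheel's tab ends reach 20 mm out over it, with free space below them and in front
- heat_wheel (a joint): setting of the heat thumbwheel, rad: 0 with the bar at the first (smallest) dot, 0.5236 (30 degrees) more per dot, so 2.094 at the fifth; grows clockwise seen from above (its front edge then moves to sealer +y). A sprung ball clicks it home at each dot: it takes about 3 N at a tab's end, and past half-way it snaps into the next click and stays. Starts at dot 2 or 3; stops beyond 1 and 7
- heat_hub (a point): on the heat wheel's upright axis at its top face, 77 mm above the table. Black finger wheel, a disc 44 mm across with six radial tabs 60 degrees apart, each 7 mm wide with a round end, 84 mm across the ends; disc and tabs lie 64 to 77 mm above the table. At odd dots two tabs stand 30 degrees to either side of straight-to-the-front (sealer -x), at even dots one points straight to the front
- heat_bar_end (a point): outer end of the heat wheel's white pointer bar, 38 mm from the axis. The bar, 30 by 5 mm, lies along the top of one of the six tabs and turns with the wheel
- fifth_dot (a point): centre of the fifth dot of the heat wheel's scale. Seven black dots growing from 4 to 8.8 mm lie on the console top round the wheel's rear half, 48.5 mm from its axis and 30 degrees apart: the first (smallest) straight to sealer +y, the fourth straight back (+x), the seventh straight to -y. The cooling wheel has the same scale
- cool_wheel (a joint): setting of the cooling thumbwheel, rad, read as for the heat wheel. To be left alone
- cool_hub (a point): the cooling thumbwheel, equal to the heat wheel and 112 mm to its -y side (sealer frame): point on its axis at the top face, 77 mm above the table
- cool_bar_end (a point): outer end of the cooling wheel's white bar, 38 mm from its axis; turns with it
- seal_arm (a joint): the pressing arm, a grey bar 34 mm wide with a black handle end, hinged at the console's end (sealer y +135 mm, 90 mm high) and sprung open, rising to about 200 mm high at its far end (sealer y +440 mm); 0 open, grows to 0.28 rad as it is pressed down. To be left alone
- tape_roll: cardboard tape roll lying flat, 90 mm across, 48 mm high, on the table in front of the cooling wheel; origin under its centre
- scraper: dough scraper lying flat, steel blade 85 by 120 mm, white handle 22 mm thick, on the table in front of the sealing base; origin under the handle
- tongs: steel tongs lying flat, 250 mm long, about 60 mm wide, 18 mm high, on the table to the -y side of the console; origin under the middle
- bowl: steel bowl, 130 mm across, 55 mm high, on the table behind the console; origin under its centre
- tub: clear lidded tub, 90 mm across, 70 mm high, on the table behind the console; origin under its centre
- tin: small aluminium tin, 36 mm across, 42 mm high, standing on the console top behind the cooling wheel; origin under its centre
- marker: black and grey marker pen, 137 mm long, 18 mm wide and high, lying on the table 7 cm or more in front of the console; origin under it near its middle

How it is judged:
By the outcome, as a careful person would: the job done as asked, in the order asked, and still so for the second after the job is handed in, with the robot touching nothing.
It also fails if it takes over 48 s, if anything falls off the work surface, if the arm or the gripper's body presses on something with over 40 N, if the wrist force passes 120 N, or if a joint passes its speed limit or range.

## Working session

There is one attempt and no reset: what is moved stays moved. The work goes in short steps, Python scripts to look and compute and a tool call to move; the robot and the scene stay as the last step left them, time stands still between calls to the robot, and variables do not carry over. Pictures are saved under pics/ and viewed, about 8 in all and at most 12, crops included, and the job is handed in when it is done.

Besides the shell and the picture viewer there is one more tool, called after "Call:" by a JSON object that holds its "name" and its "arguments", one argument or row to a line. send_rows: Moves the arm, as the interface text tells. Its arguments: {"type":"object","properties":{"translation":{"type":"array"},"rotation":{"type":"array"},"grip":{"type":"array"},"squeeze":{"type":"number"}},"required":["translation","rotation","grip"]}

```bash
mkdir -p pics; ls; cat > h.py <<'E'
import numpy as np,cv2
from scipy.spatial.transform import Rotation as R
from plant import ctrl,eyes,ticket
def cam(n):
    s=ctrl.get_state(); c=eyes.read_camera(n)
    K=np.array(c["mtx"])
    if n=="wrist":
        H=np.array(c["hand_eye"]);Rt=R.from_quat(s["tcp_rot"]).as_matrix()
        M=Rt@H[:3,:3];o=np.array(s["eef_pos"])+Rt@H[:3,3]
    else:
        q=np.array(c["orientation"]);M=R.from_quat(q).as_matrix() if q.size==4 else q.reshape(3,3);o=np.array(c["xyz"])
    return c["image"],K,M,o
def ray(p,z,K,M,o):
    d=M@np.linalg.solve(K,[p[0],p[1],1.]);return o+d*(z-o[2])/d[2]
def proj(P,K,M,o):
    v=K@(M.T@(np.array(P)-o));return v[:2]/v[2]
E
python3 - <<'E'
from h import *
for n in("top","scene"):
    im,K,M,o=cam(n);cv2.imwrite(f"pics/{n}0.png",im);np.savez(f"{n}0.npz",K=K,M=M,o=o)
    print(n,K.tolist(),o,M.tolist())
s=ctrl.get_state();print(s)
a=cv2.imread("pics/top0.png");cv2.imwrite("pics/v1.png",cv2.resize(a,(800,600)))
E
```

```text
pics
top [[476.03480468547906, 0.0, 255.45106799882845], [0.0, 476.03480468547906, 198.64041198964577], [0.0, 0.0, 1.0]] [ 4.96842533e-01 -4.02078546e-04  1.20987421e+00] [[0.02493690908711727, -0.9986277661310411, 0.04605144164201558], [-0.9996860938916704, -0.025021951701102826, -0.0012710675364775055], [0.002421620283086883, -0.04600528931758603, -0.9989382609100577]]
scene [[492.8044396305332, 0.0, 262.4177395994125], [0.0, 492.8044396305332, 193.7275402307001], [0.0, 0.0, 1.0]] [ 1.40924932 -0.22620155  0.82657859] [[0.25606837257969406, 0.6281626058393583, -0.7347385447827643], [0.9665203147980392, -0.17923626689438665, 0.18361057080806564], [-0.01635449929183025, -0.7571565896529405, -0.6530286587111184]]
{'time': 0.1, 'qpos': array([-1.36295906e+00,  2.87106752e-01,  1.57802335e+00, -5.11998634e-05,
        1.27861286e+00, -1.50005235e-01]), 'dq': array([ 0.0014479 , -0.00163635, -0.00173577,  0.00165102, -0.00102234,
        0.00097746]), 'joint_efforts': array([ 1.21253855e-03, -4.07295692e+01, -2.93700331e+01, -1.38588725e-04,
        3.42876745e-03, -1.33335551e-06]), 'eef_pos': array([ 0.23631022, -0.63164809,  0.23006965]), 'tcp_rot': array([ 9.84034362e-01,  1.77975330e-01, -5.55816066e-05, -1.07399663e-03]), 'contact_force': array([-0.25334269,  0.09528159, -0.06453961]), 'wrist_torque': array([ 0.03246467, -0.00326574, -0.03881968]), 'opening': 1.000555583689853}
```

View pics/v1.png

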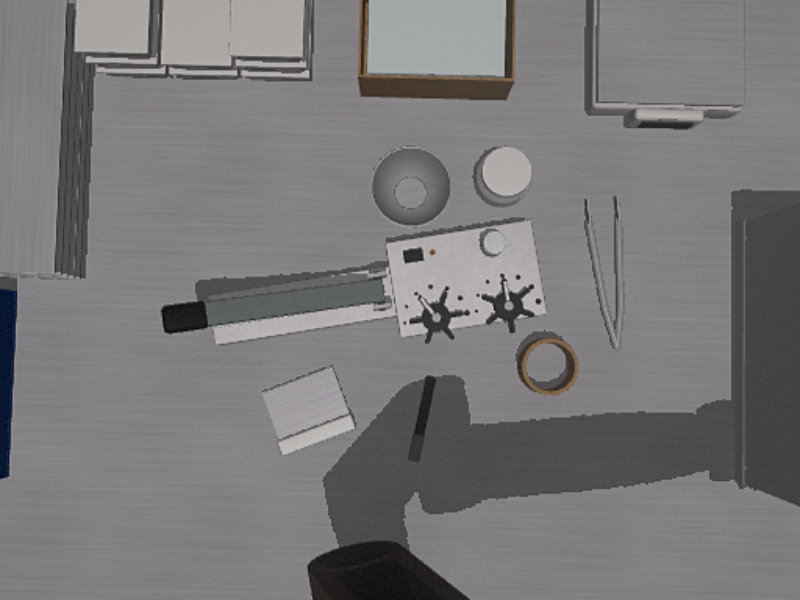

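View pics/scene0.png

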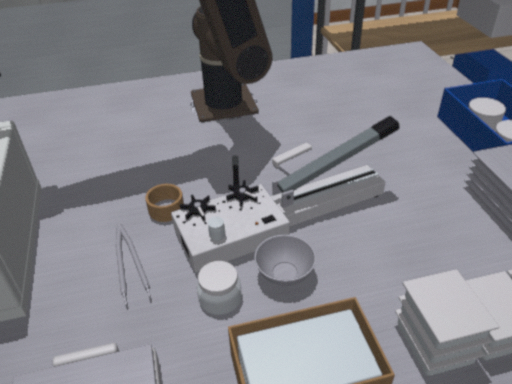

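Top view (800 px): the heat wheel is at about (435,318), its bar pointing up-left. The cooling wheel is at (509,306), the marker at (422,420) and the tape roll at (548,365). Next I measure the console pose.

```bash
python3 - <<'E'
from h import *
im=cv2.imread("pics/top0.png");c=np.load("top0.npz");a=(c["K"],c["M"],c["o"])
g=cv2.cvtColor(im,cv2.COLOR_BGR2GRAY)
m=np.zeros_like(g);cv2.fillPoly(m,[(np.array([[385,240],[525,215],[550,330],[400,350]])/1.5625).astype(int)],255)
m=((g<75)&(m>0)).astype(np.uint8)
n,l,s,ce=cv2.connectedComponentsWithStats(m)
# hub = erode by opening
op=cv2.morphologyEx(m,cv2.MORPH_OPEN,cv2.getStructuringElement(cv2.MORPH_ELLIPSE,(9,9)))
n2,l2,s2,c2=cv2.connectedComponentsWithStats(op)
for i in range(1,n2):print("hub",s2[i,4],c2[i],ray(c2[i],.077,*a))
for i in range(1,n):
    if s[i,4]>=3:print("c",s[i,4],ce[i].round(1),ray(ce[i],.077 if s[i,4]>100 else .062,*a).round(4))
# console outline: bright
w=(g>150).astype(np.uint8);w[:,:245]=0;w[:130]=0;w[225:]=0;w[:,352:]=0
w=cv2.morphologyEx(w,cv2.MORPH_CLOSE,np.ones((15,15)))
ct=max(cv2.findContours(w,0,2)[0],key=cv2.contourArea);r=cv2.minAreaRect(ct)
for p in cv2.boxPoints(r):print("corner",p,ray(p,.062,*a).round(4))
cv2.imwrite("pics/v3.png",cv2.resize(im[135:225,240:360],(800,600),interpolation=cv2.INTER_CUBIC))
E
```

```text
c 5 [323.  141.8] [ 0.692  -0.1624  0.062 ]
c 3 [331. 141.] [ 0.6944 -0.1818  0.062 ]
c 4 [318.2 142.8] [ 0.6894 -0.1509  0.062 ]
c 6 [298.8 145.8] [ 0.6806 -0.1039  0.062 ]
c 4 [305.5 145. ] [ 0.6831 -0.12    0.062 ]
c 4 [311.5 144. ] [ 0.6859 -0.1346  0.062 ]
c 4 [293.5 147. ] [ 0.6775 -0.091   0.062 ]
c 14 [272.4 149.9] [ 0.669  -0.0401  0.062 ]
c 4 [280.5 149. ] [ 0.6718 -0.0596  0.062 ]
c 4 [286.5 148. ] [ 0.6746 -0.0741  0.062 ]
c 8 [248.6 153.6] [0.6586 0.0174 0.062 ]
c 13 [258.3 152.4] [ 0.6622 -0.006   0.062 ]
c 14 [308.3 156.9] [ 0.6542 -0.1274  0.062 ]
c 95 [264. 163.] [ 0.6366 -0.0205  0.062 ]
c 3 [276.3 161.7] [ 0.6407 -0.0502  0.062 ]
c 3 [248. 168.] [0.6235 0.018  0.062 ]
c 382 [324.8 195.8] [ 0.5601 -0.167   0.077 ]
c 6 [331.2 176.8] [ 0.6072 -0.1837  0.062 ]
c 4 [275.  183.2] [ 0.5882 -0.0482  0.062 ]
c 4 [285.5 184.5] [ 0.5858 -0.0736  0.062 ]
c 334 [279.4 203.8] [ 0.5382 -0.0591  0.077 ]
c 3 [268. 190.] [ 0.5714 -0.0317  0.062 ]
c 7 [294.  190.3] [ 0.5723 -0.0945  0.062 ]
c 4 [305.5 188.5] [ 0.5773 -0.1222  0.062 ]
c 7 [344.  192.3] [ 0.5705 -0.2154  0.062 ]
c 8 [298.5 200. ] [ 0.5491 -0.1058  0.062 ]
c 3 [304.3 198.7] [ 0.5527 -0.1199  0.062 ]
corner [237.2423  140.80028] [0.6892 0.0458 0.062 ]
corner [339.9719  127.77821] [ 0.7273 -0.203   0.062 ]
corner [349.557   203.39418] [ 0.544  -0.2292  0.062 ]
corner [246.82742 216.41624] [0.5064 0.0178 0.062 ]
```

View pics/v3.png

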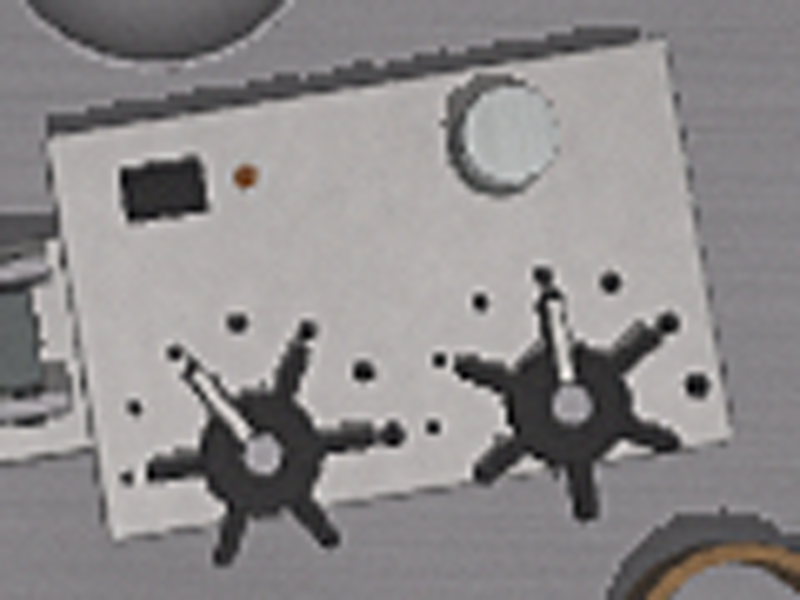

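The bar (enlarged crop, tip near (185,362)) points at the third dot (175,353), so two clicks are needed. The fifth dot is at (307,329). I'll fit the sealer frame rigidly from the dots, then check it with the hubs and the scene view.

```bash
cat > fit.py <<'E'
from h import *
im=cv2.imread("pics/top0.png");c=np.load("top0.npz");a=(c["K"],c["M"],c["o"])
up=lambda p:(np.array(p,float)+.5)/(20/3)-.5+[240,135]
heat=[(128,478),(134,407),(175,353),(237,322),(307,329),(363,371),(392,433)]
cool=[(433,427),(440,360),(480,302),(542,274),(610,282),(668,323),(697,385)]
W=np.array([ray(up(p),.062,*a)[:2] for p in heat+cool])
S=np.array([[-.053+.0485*np.sin(k*np.pi/6),y0+.0485*np.cos(k*np.pi/6)] for y0 in(.056,-.056) for k in range(7)])
ms,mw=S.mean(0),W.mean(0);A=(S-ms);B=(W-mw)
yaw=np.arctan2((A[:,0]*B[:,1]-A[:,1]*B[:,0]).sum(),(A*B).sum())
Rz=np.array([[np.cos(yaw),-np.sin(yaw)],[np.sin(yaw),np.cos(yaw)]]);t=mw-Rz@ms
tow=lambda s:Rz@np.array(s)+t
if __name__=="__main__":
    print("yaw",np.degrees(yaw),"t",t,"res mm",(np.linalg.norm(B-A@Rz.T,axis=1)*1e3).round(1))
    for n,p,y in(("heat",(262,452),.056),("cool",(571,404),-.056)):
        print(n,tow([-.053,y]),"cap ray",ray(up(p),.079,*a)[:2])
    bt=ray(up((185,362)),.077,*a)[:2];v=Rz.T@(bt-tow([-.053,.056]));print("bar",np.linalg.norm(v),np.degrees(np.arctan2(v[0],v[1]))/30+1)
    d=np.load("scene0.npz");b=(d["K"],d["M"],d["o"]);sc=cv2.imread("pics/scene0.png")
    for y in(.056,-.056):print("scene hub",proj([*tow([-.053,y]),.077],*b))
    cs=[proj([*tow(p),.062],*b) for p in((-.075,.115),(.075,.115),(.075,-.115),(-.075,-.115))]+[proj([*tow([-.053,y]),.077],*b) for y in(.056,-.056)]
    z=cv2.resize(sc[160:280,150:310],(800,600),interpolation=cv2.INTER_CUBIC)
    for p in cs:cv2.drawMarker(z,tuple(int(v) for v in (p-[150,160])*5+2),(0,0,255),0,20,1)
    cv2.imwrite("pics/v4.png",z)
    s=ctrl.get_state();Rt=R.from_quat(s["tcp_rot"]).as_matrix();print(Rt.round(3))
    for q in((-.110,.018),(-.1035,.018)):print(q,tow(q))
E
python3 fit.py
```

```text
yaw 10.59194778230363 t [ 0.60332332 -0.10306427] res mm [0.5 0.3 0.5 0.6 0.5 0.1 0.4 0.2 0.6 0.3 0.2 0.5 0.4 0.2]
heat [ 0.54093284 -0.05776055] cap ray [ 0.54148541 -0.05773722]
cool [ 0.56151992 -0.1678522 ] cap ray [ 0.5613886  -0.16763021]
bar 0.042759432120621124 2.9782059211696312
scene hub [242.30083481 190.28750391]
scene hub [197.29001004 204.5124627 ]
[[ 0.937  0.35  -0.   ]
 [ 0.35  -0.937  0.002]
 [ 0.    -0.002 -1.   ]]
(-0.11, 0.018) [ 0.49188895 -0.10559042]
(-0.1035, 0.018) [ 0.4982782  -0.10439564]
```

View pics/v4.png

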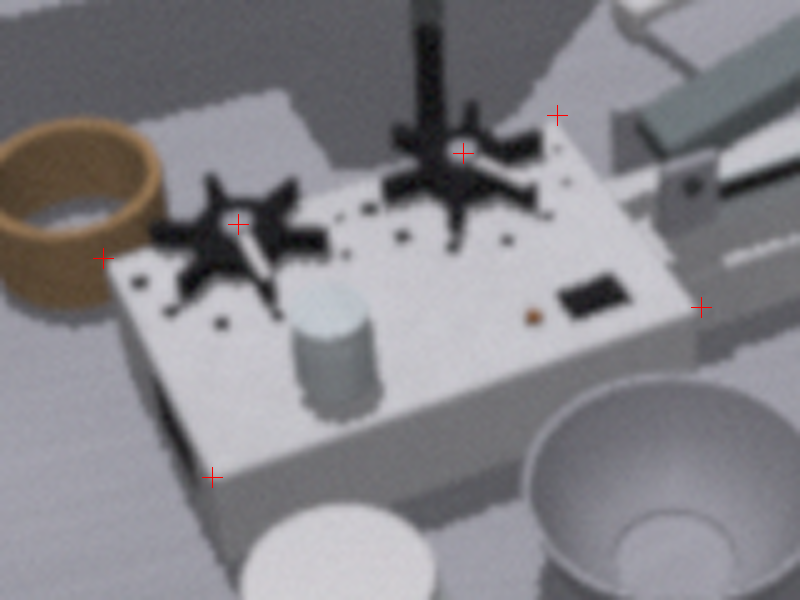

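The frame fit is good: dot residuals are at most 0.6 mm, hub rays are within 0.6 mm, and corners and hubs line up in the scene view. Plan: close the fingers and lower them in front of the console, behind the −30° tab. Then push it in sealer +y, one click per push.

Call:
{"name": "send_rows", "arguments": {
  "translation": [
    [0.93,-0.9,0],
    [0.93,-0.9,0],
    [0.93,-0.9,0],
    [0.93,-0.9,0],
    [0.93,-0.9,0]
  ],
  "rotation": [
    [0,0,0],
    [0,0,0],
    [0,0,0],
    [0,0,0],
    [0,0,0]
  ],
  "grip": [0,0,0,0,0],
  "squeeze": 20
}}

```text
time: 0.72
eef_pos: [0.3201, -0.4554, 0.2307]
tcp_rot: [0.984, 0.178, -0.0, -0.0]
contact_force: [0.4, 0.8, 0.5]
opening: -0.002
```

Call:
{"name": "send_rows", "arguments": {
  "translation": [
    [0.93,-0.9,0],
    [0.93,-0.9,0],
    [0.93,-0.9,0],
    [0.93,-0.9,0],
    [0.93,-0.9,0]
  ],
  "rotation": [
    [0,0,0],
    [0,0,0],
    [0,0,0],
    [0,0,0],
    [0,0,0]
  ],
  "grip": [0,0,0,0,0]
}}

```text
time: 1.35
eef_pos: [0.4034, -0.2802, 0.2308]
tcp_rot: [0.984, 0.178, -0.0, -0.0]
contact_force: [0.8, -0.6, 0.1]
opening: 0.001
```

Call:
{"name": "send_rows", "arguments": {
  "translation": [
    [0.8,-0.9,0],
    [0.8,-0.9,0],
    [0.8,-0.9,0],
    [0.8,-0.8,0],
    [0.8,-0.8,0]
  ],
  "rotation": [
    [0,0,0],
    [0,0,0],
    [0,0,0],
    [0,0,0],
    [0,0,0]
  ],
  "grip": [0,0,0,0,0]
}}

```text
time: 1.98
eef_pos: [0.4704, -0.1175, 0.2309]
tcp_rot: [0.984, 0.178, -0.0, -0.0]
contact_force: [0.6, -0.4, -0.7]
opening: -0.0
```

Call:
{"name": "send_rows", "arguments": {
  "translation": [
    [0,0,0],
    [0,0,0],
    [0,0,0],
    [0,0,0],
    [0,0,0]
  ],
  "rotation": [
    [0,0,-1],
    [0,0,-1],
    [0,0,-1],
    [0,0,-1],
    [0,0,-1]
  ],
  "grip": [0,0,0,0,0]
}}

```text
time: 2.6
eef_pos: [0.4701, -0.1186, 0.2308]
tcp_rot: [0.922, 0.388, -0.0, -0.0]
contact_force: [-0.0, -0.1, -0.3]
opening: 0.002
```

Call:
{"name": "send_rows", "arguments": {
  "translation": [
    [0,0,0],
    [0,0,0],
    [0,0,0],
    [0,0,0],
    [0,0,0]
  ],
  "rotation": [
    [0,0,-1],
    [0,0,-1],
    [0,0,-1],
    [0,0,-1],
    [0,0,-1]
  ],
  "grip": [0,0,0,0,0]
}}

```text
time: 3.22
eef_pos: [0.4701, -0.1186, 0.2308]
tcp_rot: [0.816, 0.578, -0.0, -0.0]
contact_force: [-0.6, -0.3, 0.1]
opening: 0.003
```

Call:
{"name": "send_rows", "arguments": {
  "translation": [
    [0,0,0],
    [0,0,0],
    [0,0,0],
    [0,0,0],
    [0,0,0]
  ],
  "rotation": [
    [0,0,-1],
    [0,0,-1],
    [0,0,-1],
    [0,0,-1],
    [0,0,-1]
  ],
  "grip": [0,0,0,0,0]
}}

```text
time: 3.85
eef_pos: [0.4701, -0.1186, 0.2308]
tcp_rot: [0.671, 0.741, -0.0, -0.001]
contact_force: [0.5, 0.1, -1.1]
opening: -0.002
```

Call:
{"name": "send_rows", "arguments": {
  "translation": [
    [0,0,0],
    [0,0,0]
  ],
  "rotation": [
    [0,0,-1],
    [0,0,0]
  ],
  "grip": [0,0]
}}

```text
time: 4.1
eef_pos: [0.4701, -0.1186, 0.2309]
tcp_rot: [0.64, 0.769, -0.0, -0.0]
contact_force: [0.0, 0.3, 0.3]
opening: -0.0
```

```bash
cat > where.py <<'E'
from fit import *
s=ctrl.get_state();Rt=R.from_quat(s["tcp_rot"]).as_matrix();p=s["eef_pos"]
q=(Rz.T@(p[:2]-t)-[-.053,.056])*1e3
print("t",s["time"],"rel heat axis mm",q.round(1),"z",p[2]*1e3,"open",s["opening"],"F sealer",(Rz.T@s["contact_force"][:2]).round(2),s["contact_force"][2].round(2))
T=np.zeros((3,3));T[:2,:2]=Rz.T;T[2,2]=1
print("tool axes in sealer\n",(T@Rt).round(4))
E
python3 where.py
python3 - <<'E'
from h import *
im,K,M,o=cam("wrist");cv2.imwrite("pics/v5.png",im)
E
```

```text
t 4.1 rel heat axis mm [-80.8 -46.8] z 230.85801668368998 open -0.00039011444125713944 F sealer [0.09 0.26] 0.33
tool axes in sealer
 [[ 2.6e-03  1.0e+00 -7.0e-04]
 [ 1.0e+00 -2.6e-03  6.0e-04]
 [ 6.0e-04 -7.0e-04 -1.0e+00]]
```

View pics/v5.png

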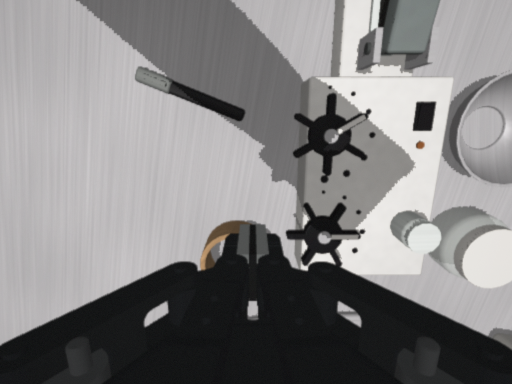

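Wrist view: the tool is square to the console, the heat hub is at (332,137) and the cooling hub at (325,237). The bar still points at dot 3. I'll check how wide the closed fingertips are while a small crop is at hand.

```bash
python3 - <<'E'
from fit import *
im,K,M,o=cam("wrist");s=ctrl.get_state();Rt=R.from_quat(s["tcp_rot"]).as_matrix();p=s["eef_pos"]
for y in(.056,-.056):print(proj([*tow([-.053,y]),.077],K,M,o))
z=cv2.resize(im[210:290,200:310],(800,582),interpolation=cv2.INTER_CUBIC);z=np.clip(z.astype(int)*2,0,255).astype(np.uint8).copy()
for x in(-.011,.011):
  for y in(-.0145,0,.0145):
    q=proj(p+Rt@[x,y,0],K,M,o);print(x,y,q)
    cv2.drawMarker(z,tuple(int(v) for v in (q-[200,210])*7.27+3),(0,0,255),0,20,1)
cv2.imwrite("pics/v6.png",z)
E
```

```text
[331.53014648 133.42858828]
[324.68548703 234.57840429]
-0.011 -0.0145 [227.75130744 257.04392104]
-0.011 0 [253.87690611 257.02123293]
-0.011 0.0145 [279.99783308 256.99854887]
0.011 -0.0145 [226.81438992 219.77602535]
0.011 0 [253.9220891  219.75594204]
0.011 0.0145 [281.02475878 219.73586246]
```

View pics/v6.png

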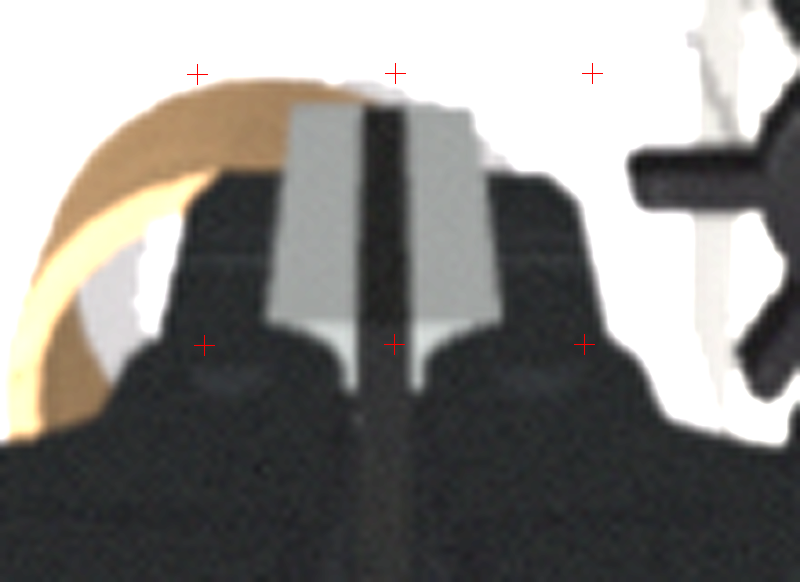

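The picture shows grey pads, ±11 mm along tool x and about ±7 mm deep, with narrower black backing at about ±14 mm. The hub also lies within about 2 mm of where the fit predicts it. I'll descend in front at z = 66 mm, above the console top but level with the tabs, then move in behind the −30° tab.

Call:
{"name": "send_rows", "arguments": {
  "translation": [
    [0.3,0,1],
    [0,0,1],
    [0,0,1],
    [0,0,1],
    [0,0,1]
  ],
  "rotation": [
    [0,0,0],
    [0,0,0],
    [0,0,0],
    [0,0,0],
    [0,0,0]
  ],
  "grip": [0,0,0,0,0]
}}

```text
time: 4.82
eef_pos: [0.4688, -0.1099, 0.0804]
tcp_rot: [0.64, 0.768, 0.0, 0.0]
contact_force: [0.1, 0.1, -0.5]
opening: 0.001
```

Call:
{"name": "send_rows", "arguments": {
  "translation": [
    [0,0,0.5],
    [0,0.5,0],
    [0,0.5,0],
    [0,0.4,0],
    [0,0,0]
  ],
  "rotation": [
    [0,0,0],
    [0,0,0],
    [0,0,0],
    [0,0,0],
    [0,0,0]
  ],
  "grip": [0,0,0,0,0]
}}

```text
time: 5.45
eef_pos: [0.5118, -0.1023, 0.0673]
tcp_rot: [0.639, 0.769, 0.0, 0.001]
contact_force: [-0.6, -0.0, -0.6]
opening: -0.001
```

```bash
python3 where.py
```

```text
t 5.45 rel heat axis mm [-36.8 -38.5] z 67.34486850851808 open -0.0013813787883696672 F sealer [-0.59  0.07] -0.61
tool axes in sealer
 [[ 6.0e-04  1.0e+00  1.8e-03]
 [ 1.0e+00 -6.0e-04 -1.2e-03]
 [-1.2e-03  1.8e-03 -1.0e+00]]
```

Call:
{"name": "send_rows", "arguments": {
  "translation": [
    [0,-0.07,0.03],
    [0.15,0,0],
    [0.15,0,0],
    [0.15,0,0],
    [0,0,0]
  ],
  "rotation": [
    [0,0,0],
    [0,0,0],
    [0,0,0],
    [0,0,0],
    [0,0,0]
  ],
  "grip": [0,0,0,0,0]
}}

```text
time: 6.08
eef_pos: [0.5053, -0.0888, 0.0654]
tcp_rot: [0.64, 0.769, 0.0, -0.0]
contact_force: [0.2, -0.4, -0.0]
opening: 0.002
```

Call:
{"name": "send_rows", "arguments": {
  "translation": [
    [0.1,0,0],
    [0.05,0,0],
    [0,0,0],
    [0,0,0]
  ],
  "rotation": [
    [0,0,0],
    [0,0,0],
    [0,0,0],
    [0,0,0]
  ],
  "grip": [0,0,0,0]
}}

```text
time: 6.58
eef_pos: [0.5048, -0.0849, 0.0654]
tcp_rot: [0.639, 0.769, 0.0, 0.0]
contact_force: [-1.1, -0.3, 0.1]
opening: 0.001
```

```bash
python3 where.py
python3 - <<'E'
from h import *
im,K,M,o=cam("scene");a=im[165:225,190:270]
w=cam("wrist")[0];print(proj)
cv2.imwrite("pics/v7.png",np.hstack([cv2.resize(a,(400,300),interpolation=cv2.INTER_CUBIC),cv2.resize(w,(400,300))]))
E
```

```text
t 6.575 rel heat axis mm [-40.5 -20.1] z 65.44731802874675 open 0.0008594978246102584 F sealer [-1.08 -0.06] 0.11
tool axes in sealer
 [[ 1.5e-03  1.0e+00  1.0e-04]
 [ 1.0e+00 -1.5e-03 -0.0e+00]
 [-0.0e+00  1.0e-04 -1.0e+00]]
<function proj at 0x7fc8a5db8cc0>
```

View pics/v7.png

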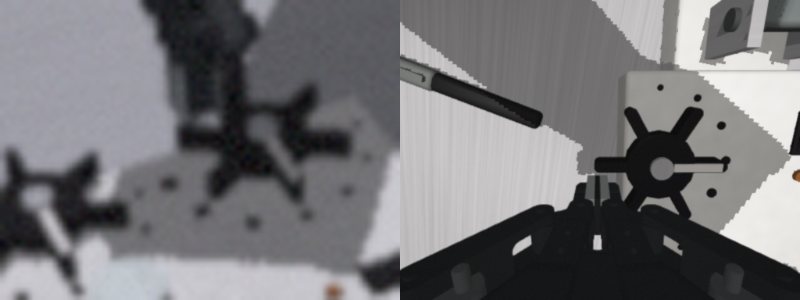

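Click 1 has worked: the wrist view shows the bar pointing straight back at dot 4 (728,160), with a tab straight to the front at the pads. Second push next.

Call:
{"name": "send_rows", "arguments": {
  "translation": [
    [0.1,0.05,0],
    [0.15,0,0],
    [0.15,0,0],
    [0.1,0,0],
    [0.03,0,0]
  ],
  "rotation": [
    [0,0,0],
    [0,0,0],
    [0,0,0],
    [0,0,0],
    [0,0,0]
  ],
  "grip": [0,0,0,0,0]
}}

```text
time: 7.3
eef_pos: [0.503, -0.0684, 0.0653]
tcp_rot: [0.639, 0.769, 0.0, -0.0]
contact_force: [0.7, 0.0, 0.4]
opening: 0.002
```

Call:
{"name": "send_rows", "arguments": {
  "translation": [
    [0,0,0],
    [0,0,0]
  ],
  "rotation": [
    [0,0,0],
    [0,0,0]
  ],
  "grip": [0,0]
}}

```text
time: 7.55
eef_pos: [0.5033, -0.069, 0.0654]
tcp_rot: [0.639, 0.769, 0.0, -0.0]
contact_force: [-0.6, 0.8, 0.8]
opening: -0.002
```

```bash
python3 where.py
python3 - <<'E'
from h import *
cv2.imwrite("pics/v8.png",cam("wrist")[0])
E
```

```text
t 7.55 rel heat axis mm [-39.1  -4.1] z 65.40792767008521 open -0.0015964825504999553 F sealer [-0.47  0.85] 0.84
tool axes in sealer
 [[ 1.7e-03  1.0e+00 -0.0e+00]
 [ 1.0e+00 -1.7e-03  2.0e-04]
 [ 2.0e-04 -0.0e+00 -1.0e+00]]
```

View pics/v8.png

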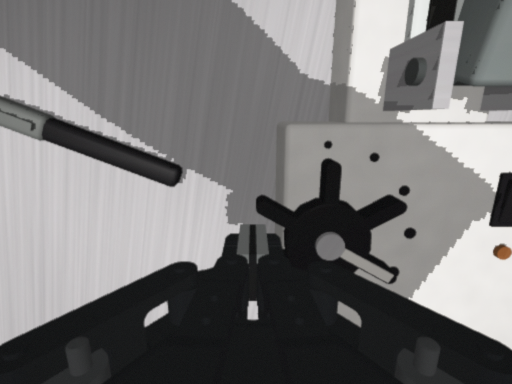

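It has snapped. The bar now points at the dot at (393,272), which is the fifth, and the leading tab is clear of the pads. I'll back straight out, rise, and move aside for a check.

Call:
{"name": "send_rows", "arguments": {
  "translation": [
    [0,-0.3,0],
    [0,-0.8,0],
    [0,-0.5,-0.5],
    [0,0,-1],
    [0,0,-1]
  ],
  "rotation": [
    [0,0,0],
    [0,0,0],
    [0,0,0],
    [0,0,0],
    [0,0,0]
  ],
  "grip": [0,0,0,0,0]
}}

```text
time: 8.22
eef_pos: [0.4551, -0.0778, 0.1408]
tcp_rot: [0.64, 0.769, -0.0, -0.001]
contact_force: [0.2, 0.1, 0.4]
opening: 0.001
```

Call:
{"name": "send_rows", "arguments": {
  "translation": [
    [0,0,-1],
    [0,0,-1],
    [-1,0,0],
    [-1,0,0],
    [-1,0,0]
  ],
  "rotation": [
    [0,0,0],
    [0,0,0],
    [0,0,0],
    [0,0,0],
    [0,0,0]
  ],
  "grip": [0,0,0,0,0]
}}

```text
time: 8.85
eef_pos: [0.472, -0.1671, 0.2004]
tcp_rot: [0.639, 0.769, 0.0, -0.0]
contact_force: [0.1, -0.7, -1.3]
opening: 0.001
```

Call:
{"name": "send_rows", "arguments": {
  "translation": [
    [-1,0,0],
    [-1,0,0],
    [-1,0,0],
    [-1,0,0],
    [0,0,0]
  ],
  "rotation": [
    [0,0,0],
    [0,0,0],
    [0,0,0],
    [0,0,0],
    [0,0,0]
  ],
  "grip": [0,0,0,0,0]
}}

```text
time: 9.48
eef_pos: [0.4938, -0.2858, 0.2002]
tcp_rot: [0.64, 0.768, -0.0, -0.0]
contact_force: [-0.1, 0.8, 0.5]
opening: 0.001
```

```bash
python3 where.py
python3 - <<'E'
from h import *
im=cam("top")[0];cv2.imwrite("pics/top1.png",im)
b=cv2.imread("pics/top0.png")
cv2.imwrite("pics/v9.png",np.vstack([cv2.resize(im[120:240,100:400],(750,300),interpolation=cv2.INTER_CUBIC),cv2.resize(im[135:225,240:360],(400,300),interpolation=cv2.INTER_CUBIC) if 0 else np.hstack([cv2.resize(im[165:225,250:350],(375,300),interpolation=cv2.INTER_CUBIC),cv2.resize(b[165:225,250:350],(375,300),interpolation=cv2.INTER_CUBIC)])]))
E
```

```text
t 9.475 rel heat axis mm [ -88.2 -215.5] z 200.16196756070548 open 0.0008578179169580869 F sealer [0.06 0.81] 0.54
tool axes in sealer
 [[ 4.1e-03  1.0e+00 -4.0e-04]
 [ 1.0e+00 -4.1e-03  3.0e-04]
 [ 3.0e-04 -4.0e-04 -1.0e+00]]
```

View pics/v9.png

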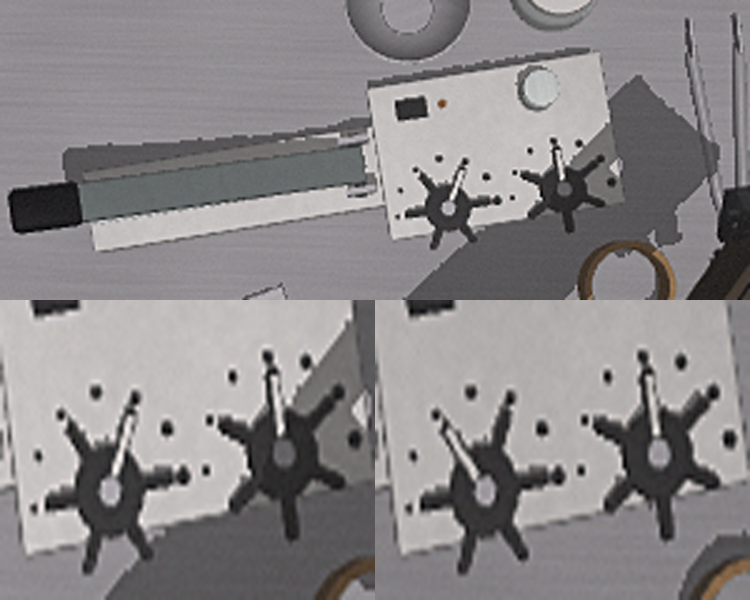

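The bar points at the fifth dot, at (135,397) in the lower-left crop. The tabs sit at the same angles as at dot 3, so the wheel is resting in a click. The cooling wheel looks unchanged from the before picture on the right, and the robot is clear.

```bash
python3 -c "
from plant import ticket
print(ticket.sign_off())"
```

```text
the job is handed in; nothing more can be done
None
```

The heat thumbwheel now points at the fifth dot and rests in that click, and the job is handed in. It started at dot 3. I pushed one front tab sideways twice with the closed fingertips, one click per push. Dot 4 was confirmed in the wrist camera between the pushes.

- **Final check:** the last top-camera picture shows the bar at the fifth dot, with the tabs at the same angles as at dot 3. The cooling wheel, pressing arm, tin and tape roll look unmoved. I saw the scraper and marker only in part after the pushes, and the arm stayed well above both.
- **Forces and time:** force readings, taken after each move, never went above about 2 N, and the robot clock read about 9.5 s at hand-in.
- **Small disagreements:** the wrist camera placed the wheel hub about 2 mm from the top-camera fit. The arm's measured position also drifted up to about 2 mm from command. Both were within the room allowed, and no check failed.

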